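# Power up the module frame and fire the pulser

## Task

Using closed fingertips only, get a pulse out of the module frame: first press down the white end of the red-and-white rocker on the loose dark switch box so that it is fully on, then press the square blue key fully in so that it stays in, and then press the round green button all the way down and let it come up again. Do the three in that order, leave the red and yellow keys alone, and do not pick up, shove or knock over the switch box or any of the loose things lying about.

Things in the scene. Friction and masses are not known exactly. Their poses are not given: they have to be found in the camera images.
- switch_box: loose dark-grey power switch box, 120 x 64 mm, 40 mm tall without its rocker, 0.5 to 0.9 kg, on four rubber feet, left or right of the frame. Origin: centre of its underside, on the bench; x runs along its length, from the red end of the rocker to the white (on) end, within 70 degrees of straight away from the robot; z up
- rocker_on_end (a point): pressing point on the white half of the red-and-white rocker, on its top face and centre line, 20 mm from the pivot; it moves with the rocker. The rocker is a shallow V of two flat halves, each 28 x 27 mm, pivoting over the box's origin about the box's y. Off: that half slopes up 29 deg outwards, point 59 mm above the bench. On: half level, point 50 mm up, 20 mm from the box's origin along its x
- rocker (a joint): angle of the rocker: 0 = off, 0.5 rad = fully on, white end down and level. No spring: it takes about 2 to 4 N pressed down on the white half and stays where it is left
- frame: fixed low aluminium frame, left or right on the bench, holding four modules side by side along its y, panels up. 258 mm along y; x from -75 to +115 mm; panels 70, end plates 76 mm above the bench. Origin: on the bench under the middle of the row; x points away from the robot (yaw within 12 deg), to a blue rear ledge. Knobs 12 mm high stand on the panels 65 mm behind the keys
- blue_key_top (a point): square blue push key, 26 x 26 mm, on its own module of the frame. This point is the centre of its flat top and moves with it: 82 mm above the bench when out, 75 mm when fully in (12 mm, then 5 mm proud of the panel). Keys stand in a row along the frame's y, 56 mm apart; which is in which place varies
- blue_key (a joint): 0 = out, 0.007 m = fully in. A push-in key without a spring: it takes about 4 N straight down and stays wherever it is pushed to.
- red_key_top (a point): square red push key, 26 x 26 mm, on its own module of the frame. This point is the centre of its flat top and moves with it: 82 mm above the bench when out, 75 mm when fully in (12 mm, then 5 mm proud of the panel). Keys stand in a row along the frame's y, 56 mm apart; which is in which place varies
- red_key (a joint): 0 = out, 0.007 m = fully in. A push-in key without a spring: it takes about 4 N straight down and stays wherever it is pushed to.
- yellow_key_top (a point): square yellow push key, 26 x 26 mm, on its own module of the frame. This point is the centre of its flat top and moves with it: 82 mm above the bench when out, 75 mm when fully in (12 mm, then 5 mm proud of the panel). Keys stand in a row along the frame's y, 56 mm apart; which is in which place varies
- yellow_key (a joint): 0 = out, 0.007 m = fully in. A push-in key without a spring: it takes about 4 N straight down and stays wherever it is pushed to.
- green_key_top (a point): the round green push button, 28 mm across, on its own brown module of the frame. This point is the centre of its flat top, 82 mm above the bench when up (12 mm proud of the panel), 76 mm when fully down; it moves with the button
- green_key (a joint): 0 = up, 0.006 m = fully down. A spring returns it: 1.5 N to start, 4.5 N fully down
- adapter: a small upright steel coaxial adapter, 16 mm wide, 30 mm tall, standing loose on the blue rear ledge of the module frame (70 mm up). Origin: centre of its underside
- pliers: loose pliers with orange grips lying on the bench in front of the module frame, 140 mm long, 48 mm wide, 14 mm high. Origin: on the bench near the middle; x runs to the jaws
- marker: a black marker pen with blue cap, 132 mm long, 16 mm thick, lying on the bench. Origin: underside, middle
- torch: a black torch standing on its head on the bench, 52 mm wide, 165 mm tall. Origin: centre of its underside
- screwdriver: a yellow-handled screwdriver lying on the bench beyond the frame, about 200 mm long. Origin: on its underside
- mug: a blue ceramic mug standing on the bench, 82 mm wide, 92 mm tall. Origin: centre of its underside
- parts_tray: a low grey compartment tray, 110 x 150 x 35 mm, on the bench. Origin: centre of its underside
Mind the look-alikes: they are no part of the job. Leave any pink or purple look-alike of the switch_box alone.

How it is judged:
By the outcome, as a careful person would: the job done as asked, in the order asked, and still so for the second after the job is handed in, with the robot touching nothing.
It also fails if it takes over 50 s, if anything falls off the work surface, if the arm or the gripper's body presses on something with over 40 N, if the wrist force passes 120 N, or if a joint passes its speed limit or range.

## Robot

A 7-joint arm with a two-finger parallel gripper is mounted at the origin on the work surface. World frame = base frame: x ahead of the robot, y to its left, z up, the work surface at z = 0. Lengths are in m, angles in rad, forces in N, time in s.
With the tool pointing down it reaches from about 0.4 to 0.875 m from the base axis. Payload 6.5 kg.
Tool frame: the origin (TCP) lies on the centre line of the jaws, within the pads' length; the fingertips stand 25 mm ahead of it and the grasp point (between the pads) lies 6 mm ahead of it (env.tips_ahead is the distance from the TCP to the fingertips, in m); y points along the fingers, z is the direction in which the jaws open and shut, and the axes are right-handed (so a half turn about y gives the same grasp; the last joint's range is limited). The gripper opens to 88 mm and grips with 3 to 60 N. Pads are 18 mm wide; open, the fingers measure 123 mm over their backs; the gripper's body (75 mm by 187 mm) begins 45 mm behind the grasp point.
Start: joints at [-0.066, 0.536, -0.004, 1.538, 0.003, 1.067, -0.071], TCP at [0.65, 0, 0.264] pointing down, gripper open.
Joint ranges: [-2.7, 2.7], [-0.37, 2.16], [-1.27, 1.26], [0.24, 2.4], [-1.31, 4.45], [0.19, 1.91], [-2.76, 2.76]. Speed limits (rad/s): [2.39, 2.39, 3.14, 3.14, 3.14, 3.14, 3.14].

## Interface

Orientations are given as a 3x3 rotation matrix whose columns are the frame's x, y, z axes.
In Python, from bench import env gives the robot as it stands.
- The arm moves only by the tool send_rows, never from a script. Its argument "deltas" is a list of rows, each a list of 2 entries, a list of its own where there are three numbers: the shift along the tool's x, y, z in m, then the turn, a rotation vector about the tool's x, y, z in rad. In form: [[[dx, dy, dz], [wx, wy, wz]], ...]. A call has exactly 8 rows; each row shifts and turns the commanded pose from where the row before left it, along the tool's axes as they then stand; what a row does not reach is not made up. A row lasts 1/10 s, in which the tool goes at most 50 mm and 8.59 degrees, less where a joint would pass 70% of its speed; a pose out of reach is approached as far as the arm can. A call is refused whole if a number of a shift passes 0.05 or a number of a turn 0.15, either way. A call with a gripper value outside its range is refused whole. "fingers" is the closure, from 0 (fully open) to 1 (shut), set as the call begins (left out, the last holds). The fingers move at their own pace and stop on an object; "newtons" is the grip in N (left out, the last holds). Time passes only in rows, so rows that do not move let the fingers close, or fill a call up. It gives the time, the measured TCP pose, the force and the opening at its end, in the units of the state.
- env.get_state(): the state, without advancing time (a new reading comes with each control period).
- env.read_camera(name): name is "scene" or "side" or "wrist"; returns the picture (400x640x3 uint8, red, green, blue); there is no depth.
- env.calibration(name): a dict with "fx", "fy", "cx", "cy" (pixels), "R" (3x3) and "t" (3): a world point X has camera coordinates R X + t. Camera axes: x right, y down, z forward; pixel columns grow to the right and rows downward; lengths in m; the calibration is good to about 2 mm. A picture is of the moment at which its call begins: read the wrist's pose just before it. calibration takes no time and is no camera call; for the wrist camera it gives the pose at the moment of the call.
- env.close_job(): hands the job in, once; it reports no verdict.
The state is a dict: "time_s": time; "joints": joint angles; "joint_velocities": joint speeds; "effort": joint torques, N m; "position": TCP position; "ee_rot": TCP orientation; "ft_force": force on the tool from outside, world axes, zero at the start; "wrist_torque": the same for the moment, N m; "grip_width": opening from 0.0 (shut) to 1.0 (fully open).
Only numpy, scipy, OpenCV 4.12 (cv2) and the standard library are available. Lean on these libraries where they do the work, as an engineer would, in place of code of your own. Each camera call takes 0.05 s, during which the arm holds its last target.

## Working session

There is one attempt and no reset: what is moved stays moved. The work goes in short steps, Python scripts to look and compute and a tool call to move; the robot and the scene stay as the last step left them, time stands still between calls to the robot, and variables do not carry over. Pictures are saved under pics/ and viewed, and the job is handed in when it is done.

Besides the shell and the picture viewer there is one more tool, called after "Call:" by a JSON object that holds its "name" and its "arguments". send_rows: Moves the arm, as the interface text tells. Its arguments: {"type":"object","properties":{"deltas":{"type":"array"},"fingers":{"type":"number"},"newtons":{"type":"number"}},"required":["deltas"]}

```bash
ls; mkdir -p pics
python3 - <<'E'
from bench import env
import cv2
s=env.get_state(); print(s['time_s'],s['position'],s['ee_rot'],s['grip_width'],env.tips_ahead)
for n in ['scene','side','wrist']:
    c=env.calibration(n); print(n,c)
    im=env.read_camera(n); cv2.imwrite(f'pics/{n}0.png',im[:,:,::-1])
E
```

```text
pics
0.0 [6.49444369e-01 1.60524291e-05 2.62854651e-01] [[ 1.23454268e-04 -1.68532252e-03  9.99998572e-01]
 [-9.99999985e-01 -1.22307284e-04  1.23248315e-04]
 [ 1.22099396e-04 -9.99998572e-01 -1.68533760e-03]] 1.0040042072709325 0.025
scene {'fx': 392.38962983461585, 'fy': 392.38962983461585, 'cx': 316.1940542732498, 'cy': 197.4964002889777, 'R': array([[ 0.60958843,  0.79271408, -0.00251699],
       [ 0.66679335, -0.51446872, -0.53917397],
       [-0.42870571,  0.3269959 , -0.84219065]]), 't': array([-0.32439429, -0.3030706 ,  1.68102909])}
side {'fx': 364.8601494031294, 'fy': 364.8601494031294, 'cx': 322.8316557161232, 'cy': 197.04926547412467, 'R': array([[ 0.96346384, -0.26708315,  0.0201005 ],
       [-0.17722681, -0.69198783, -0.69981676],
       [ 0.20081856,  0.67068579, -0.71403955]]), 't': array([-0.48946181,  0.15085571,  0.97544124])}
wrist {'fx': 295.99258893737397, 'fy': 295.99258893737397, 'cx': 319.39923698168224, 'cy': 197.62490224717064, 'R': array([[ 9.99997881e-01,  9.96922291e-05, -2.05606730e-03],
       [ 6.31941742e-04, -9.65462383e-01,  2.60541718e-01],
       [-1.95908165e-03, -2.60542465e-01, -9.65460401e-01]]), 't': array([-0.64932015, -0.03620368,  0.38905285])}
```

View pics/scene0.png

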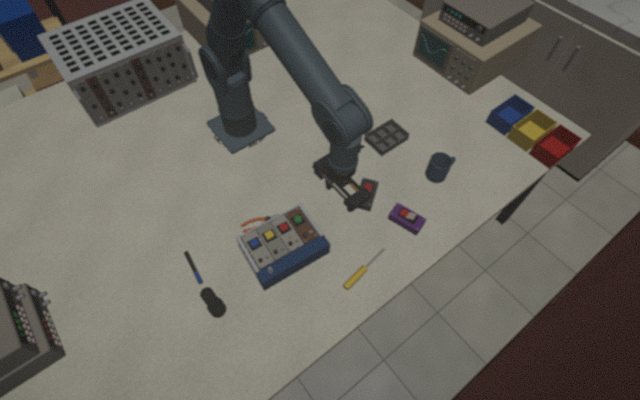

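View pics/side0.png

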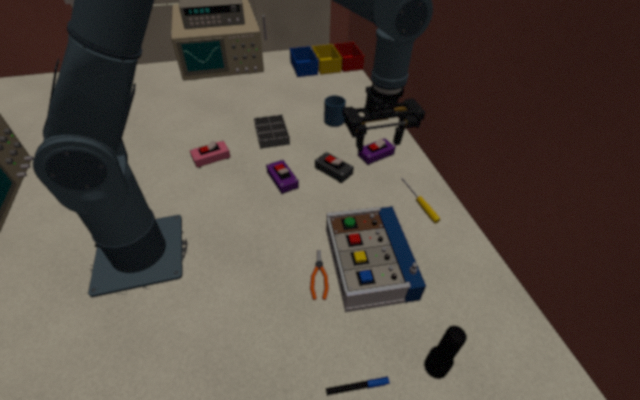

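View pics/wrist0.png

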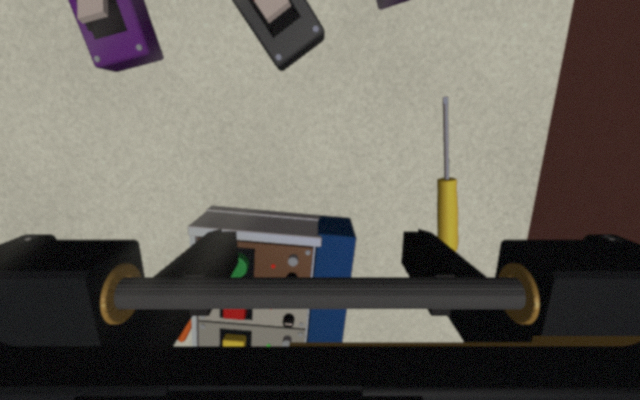

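The only dark-grey box is near side pixel (335,166) and scene pixel (365,190). The look-alikes are pink at side (210,152) and purple at side (282,176) and (377,150). The four keys show in side at green (349,222), red (354,239), yellow (360,257) and blue (366,276). Next I'll take a close crop.

Run:
```python
import cv2,numpy as np
a=cv2.imread('pics/side0.png')[140:190,300:400]; b=cv2.imread('pics/side0.png')[200:310,310:440]
c=cv2.imread('pics/scene0.png')[165:225,320:400]
o=np.zeros((600,800,3),np.uint8)
def put(im,x,y,w,h): o[y:y+h,x:x+w]=cv2.resize(im,(w,h),interpolation=cv2.INTER_CUBIC)
put(a,0,0,500,250);put(b,0,260,390,330);put(c,400,260,400,300)
cv2.imwrite('pics/crop0.png',o)
```

```text
(no output)
```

View pics/crop0.png

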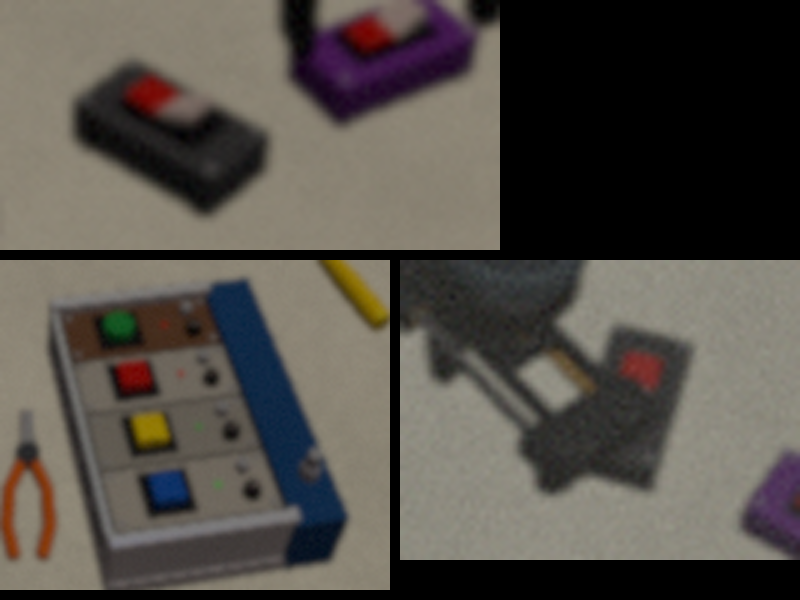

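The crop shows the grey box with its red half at upper left (side ~(331,159)) and white half at lower right (side ~(338,161)). The white end therefore faces away from the robot, as described. Now a rough localisation.

```bash
cat > h.py <<'E'
import numpy as np,cv2
from bench import env
def ray(c,u,v,z):
    d=c['R'].T@np.array([(u-c['cx'])/c['fx'],(v-c['cy'])/c['fy'],1]); o=-c['R'].T@c['t']
    return o+d*(z-o[2])/d[2]
def proj(c,X):
    p=c['R']@np.asarray(X)+c['t']; return p[0]/p[2]*c['fx']+c['cx'],p[1]/p[2]*c['fy']+c['cy']
HS={'blue':((100,120,60),(125,255,255)),'green':((50,100,40),(85,255,255)),'yellow':((20,120,80),(32,255,255)),'red':((0,150,90),(6,255,255))}
def blobs(bgr,col,mina=20):
    hsv=cv2.cvtColor(bgr,cv2.COLOR_BGR2HSV); m=cv2.inRange(hsv,*map(np.array,HS[col]))
    if col=='red': m|=cv2.inRange(hsv,np.array((174,150,90)),np.array((180,255,255)))
    n,l,st,ce=cv2.connectedComponentsWithStats(m)
    return [(ce[i].round(1),st[i].tolist()) for i in range(1,n) if st[i][4]>=mina]
E
python3 - <<'E'
from h import *
for n in ['side','scene']:
    c=env.calibration(n); im=cv2.imread(f'pics/{n}0.png')
    for k in HS:
        for ce,st in blobs(im,k,15):
            print(n,k,ce,st,ray(c,*ce,.08)[:2].round(4))
c=env.calibration('side')
for uv in [(315.5,161),(325,152.5),(353,168),(342,178)]: print(ray(c,*uv,.04).round(4))
for uv in [(331,159),(338,161)]: print('rocker',ray(c,*uv,.05).round(4))
w=env.calibration('wrist'); print(-w['R'].T@w['t'])
E
```

```text
side blue [300.4  59.1] [291, 48, 20, 16, 77] [0.6412 0.8602]
side blue [400.3 246.8] [380, 208, 45, 80, 1095] [ 0.649  -0.2082]
side blue [365.8 275.4] [360, 271, 13, 10, 110] [ 0.537  -0.2639]
side blue [377.6 381.9] [368, 378, 21, 9, 130] [ 0.478  -0.4882]
side green [349.3 221.1] [344, 217, 11, 9, 81] [ 0.5523 -0.0962]
side yellow [322.1  53.7] [312, 44, 21, 18, 133] [0.75   0.8913]
side yellow [328.2  72.3] [321, 71, 15, 3, 18] [0.7276 0.713 ]
side yellow [427.9 209.2] [417, 196, 23, 27, 227] [ 0.775  -0.1095]
side yellow [359.9 255.6] [354, 251, 13, 11, 111] [ 0.5424 -0.2077]
side red [373.4 146. ] [370, 144, 8, 5, 30] [0.731  0.1912]
side red [203.8 148.3] [200, 146, 9, 5, 31] [0.1976 0.3118]
side red [330.  158.1] [326, 155, 9, 7, 36] [0.5758 0.1663]
side red [279.5 166.8] [276, 165, 9, 5, 32] [0.4148 0.164 ]
side red [354.4 237.4] [349, 234, 11, 8, 72] [ 0.5476 -0.1513]
scene blue [13.5  9.8] [0, 0, 34, 25, 599] [-1.3296 -0.5258]
scene blue [510.7 114.3] [495, 106, 37, 19, 304] [0.69   0.8836]
scene blue [254.  242.5] [250, 239, 9, 8, 42] [ 0.5386 -0.2639]
scene blue [197.6 277.1] [195, 272, 6, 10, 16] [ 0.5319 -0.4694]
scene green [297.6 218.5] [294, 216, 7, 6, 26] [ 0.553  -0.0962]
scene yellow [530.3 129.6] [510, 110, 46, 39, 724] [0.7903 0.8765]
scene yellow [268.9 234.5] [264, 230, 10, 10, 59] [ 0.544  -0.2084]
scene yellow [354.5 277.5] [344, 266, 23, 23, 167] [ 0.8336 -0.0801]
scene red [554.8 146.4] [540, 136, 30, 22, 350] [0.9011 0.8783]
scene red [367.9 186. ] [365, 184, 7, 5, 24] [0.5991 0.1843]
scene red [403.8 212.2] [401, 209, 7, 7, 26] [0.7572 0.2096]
scene red [283.5 226.3] [280, 223, 8, 7, 29] [ 0.5483 -0.1519]
[0.5404 0.2099 0.04  ]
[0.5827 0.245  0.04  ]
[0.6487 0.1467 0.04  ]
[0.5999 0.11   0.04  ]
rocker [0.5889 0.1959 0.05  ]
rocker [0.6081 0.1806 0.05  ]
[0.65015483 0.06647699 0.38382878]
```

Side and scene agree to about 2 mm on the keys: blue (0.538,-0.264), green (0.553,-0.096). The box is near (0.593,0.178), yaw about -58°. I'll close the fingers and bring the wrist camera over the box.

Call:
{"name": "send_rows", "arguments": {"deltas": [[[-0.014,0,-0.007],[0,0,0]],[[-0.014,0,-0.007],[0,0,0]],[[-0.014,0,-0.007],[0,0,0]],[[-0.014,0,-0.007],[0,0,0]],[[-0.014,0,-0.007],[0,0,0]],[[-0.014,0,-0.007],[0,0,0]],[[-0.014,0,-0.007],[0,0,0]],[[-0.014,0,-0.007],[0,0,0]]], "fingers": 1, "newtons": 20}}

```text
time_s: 0.95
position: [0.5934, 0.1132, 0.2638]
ee_rot: [[0.0, 0.0, 1.0], [-1.0, -0.0, 0.0], [0.0, -1.0, 0.0]]
ft_force: [0.0, 0.4, -0.2]
grip_width: 0.295
```

Run:
```python
from h import *
import pickle
s=env.get_state(); print(s['time_s'],s['position'],s['grip_width'],s['ft_force'])
for n in ['wrist','side']:
    c=env.calibration(n); im=env.read_camera(n)[:,:,::-1].copy(); cv2.imwrite(f'pics/{n}1.png',im); pickle.dump(c,open(f'pics/{n}1.pkl','wb'))
```

```text
0.95 [0.59336395 0.11322076 0.26376438] 0.2951522369698978 [ 0.0090911   0.44457347 -0.15346023]
```

View pics/wrist1.png

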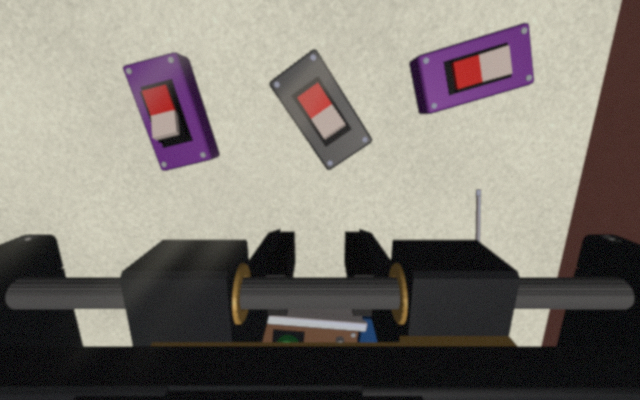

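The wrist view shows the grey box at (320,109), red half at (314,97), white half at (327,122). The purple look-alikes are at (170,110) and (473,68). I'll measure the box outline.

Run:
```python
from h import *
import pickle
c=pickle.load(open('pics/wrist1.pkl','rb')); im=cv2.imread('pics/wrist1.png')
x0,y0=245,35; cr=im[y0:185,x0:395]
hsv=cv2.cvtColor(cr,cv2.COLOR_BGR2HSV)
m=((hsv[...,2]<120)|(hsv[...,1]>120)).astype(np.uint8)*255
cs,_=cv2.findContours(m,cv2.RETR_EXTERNAL,cv2.CHAIN_APPROX_NONE)
k=max(cs,key=cv2.contourArea)
P=np.array([ray(c,u+x0,v+y0,.04)[:2]*1000 for (u,v) in k[:,0]],np.float32)
r=cv2.minAreaRect(P); print(r, cv2.contourArea(k)); print(cv2.boxPoints(r))
for ce,st in blobs(im,'red'): print('red',ce,st,ray(c,*ce,.047).round(4))
w=((hsv[...,2]>130)&(hsv[...,1]<70)).astype(np.uint8)
fill=np.zeros_like(m); cv2.drawContours(fill,[k],-1,1,-1); w&=cv2.erode(fill,np.ones((7,7)))
n,l,st,ce=cv2.connectedComponentsWithStats(w)
for i in range(1,n):
    if st[i][4]>50: print('white',ce[i]+[x0,y0],st[i],ray(c,*(ce[i]+[x0,y0]),.056).round(4))
```

```text
((595.9352416992188, 185.61187744140625), (62.08845520019531, 117.45428466796875), 34.29538345336914) 5916.0
[[537.1979  216.63678]
 [603.37866 119.60265]
 [654.6726  154.58698]
 [588.4918  251.6211 ]]
red [466.9  71.8] [453, 55, 29, 34, 736] [0.7499 0.2268 0.047 ]
red [159.2 100.4] [146, 85, 29, 30, 573] [0.4198 0.1979 0.047 ]
red [318.4 103. ] [307, 90, 24, 27, 307] [0.5925 0.1952 0.047 ]
white [327.8627451  121.46895425] [ 66  70  34  33 612] [0.6027 0.1759 0.056 ]
```

Box centre (0.596,0.186), yaw -55.7°, and the white blob agrees within 2 mm. The press point is about (0.607,0.169). I'll move above it, turn the tool 34° to line up, and descend to about 75 mm tip height.

Call:
{"name": "send_rows", "arguments": {"deltas": [[[-0.028,0,0.007],[0,0,0]],[[-0.028,0,0.007],[0,0,0]],[[0,0.027,0],[0,-0.15,0]],[[0,0.027,0],[0,-0.15,0]],[[0,0.027,0],[0,-0.15,0]],[[0,0.027,0],[0,-0.15,0]],[[0,0.027,0],[0,0,0]],[[0,0.027,0],[0,0,0]]], "fingers": 1}}

```text
time_s: 1.85
position: [0.6085, 0.1669, 0.1006]
ee_rot: [[0.564, 0.0, 0.826], [-0.826, -0.0, 0.564], [0.001, -1.0, 0.0]]
ft_force: [0.0, -1.0, 0.4]
grip_width: 0.004
```

Run:
```python
from h import *
s=env.get_state(); print(s['time_s'],s['position'].round(4),s['ee_rot'].round(3),s['grip_width'],s['ft_force'].round(2))
im=env.read_camera('side')[:,:,::-1].copy()
c=env.calibration('side'); tip=s['position']+.025*s['ee_rot'][:,1]; print(tip.round(4),proj(c,tip),proj(c,[.6073,.1691,.055]))
o=cv2.resize(im[100:200,270:400],None,fx=6,fy=6,interpolation=cv2.INTER_CUBIC); cv2.imwrite('pics/side2.png',o)
```

```text
1.85 [0.6085 0.1669 0.1006] [[ 0.564  0.     0.826]
 [-0.826 -0.     0.564]
 [ 0.001 -1.     0.   ]] 0.0035764584669633415 [ 0.01 -0.99  0.38]
[0.6085 0.1669 0.0756] (np.float64(339.8075444148298), np.float64(157.45297525478324)) (np.float64(338.89915133731125), np.float64(162.0814163075127))
```

View pics/side2.png

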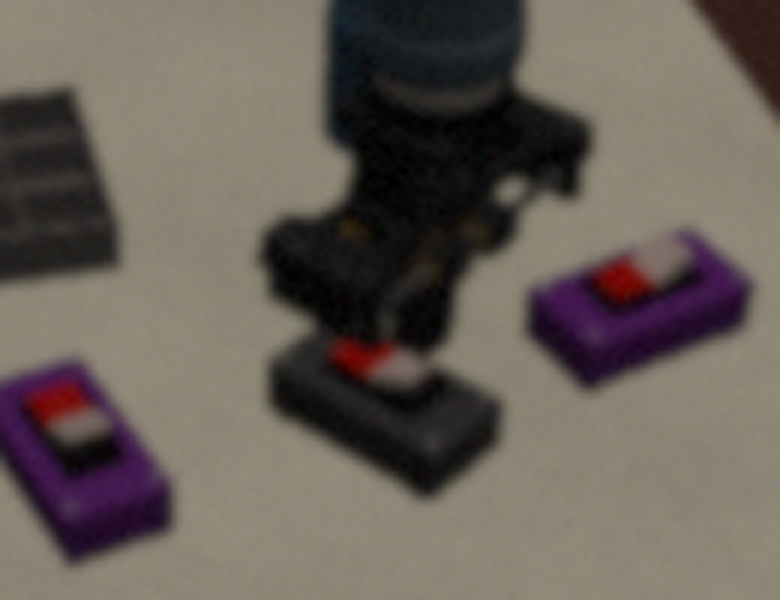

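The closed tips sit right above the white half (crop ~(430,335)) with nothing else under them. Pressing down.

Call:
{"name": "send_rows", "arguments": {"deltas": [[[-0.002,0.004,0],[0,0,0]],[[0,0.004,0],[0,0,0]],[[0,0.003,0],[0,0,0]],[[0,0.003,0],[0,0,0]],[[0,0.003,0],[0,0,0]],[[0,0.003,0],[0,0,0]],[[0,0.003,0],[0,0,0]],[[0,0.001,0],[0,0,0]]]}}

```text
time_s: 2.7
position: [0.6079, 0.169, 0.0782]
ee_rot: [[0.564, 0.002, 0.826], [-0.826, -0.0, 0.564], [0.001, -1.0, 0.001]]
ft_force: [1.2, -2.4, 2.3]
grip_width: 0.005
```

Call:
{"name": "send_rows", "arguments": {"deltas": [[[0,0.001,0],[0,0,0]],[[0,0.001,0],[0,0,0]],[[0,0.001,0],[0,0,0]],[[0,0.001,0],[0,0,0]],[[0,0.0005,0],[0,0,0]],[[0,0,0],[0,0,0]],[[0,0,0],[0,0,0]],[[0,0,0],[0,0,0]]]}}

```text
time_s: 3.5
position: [0.6071, 0.1698, 0.0752]
ee_rot: [[0.565, 0.0, 0.825], [-0.825, -0.0, 0.565], [0.0, -1.0, 0.0]]
ft_force: [-4.5, -4.2, 19.9]
grip_width: 0.004
```

Hard stop: 20 N at tip height 50.2 mm, which is fully on. I'll lift straight up and look.

Call:
{"name": "send_rows", "arguments": {"deltas": [[[0,-0.002,0],[0,0,0]],[[0,-0.005,0],[0,0,0]],[[0,-0.01,0],[0,0,0]],[[0,-0.02,0],[0,0,0]],[[0,-0.03,0],[0,0,0]],[[0,-0.03,0],[0,0,0]],[[0.02,-0.02,0],[0,0,0]],[[0.03,-0.01,0],[0,0,0]]]}}

```text
time_s: 4.3
position: [0.6352, 0.1311, 0.2031]
ee_rot: [[0.568, 0.002, 0.823], [-0.823, 0.003, 0.568], [-0.001, -1.0, 0.003]]
ft_force: [0.7, -0.1, -0.6]
grip_width: 0.006
```

Run:
```python
from h import *
s=env.get_state(); print(s['time_s'],s['position'].round(4),s['ft_force'].round(2))
im=env.read_camera('side')[:,:,::-1].copy(); cv2.imwrite('pics/side3f.png',im)
w=env.read_camera('wrist')[:,:,::-1].copy()
o=np.zeros((600,800,3),np.uint8)
o[:300,:390]=cv2.resize(im[130:230,290:420],(390,300),interpolation=cv2.INTER_CUBIC)
o[300:600,:480]=cv2.resize(w,(480,300)); cv2.imwrite('pics/s3.png',o); cv2.imwrite('pics/wrist3.png',w)
```

```text
4.3 [0.6352 0.1311 0.2031] [ 0.68 -0.13 -0.63]
```

View pics/s3.png

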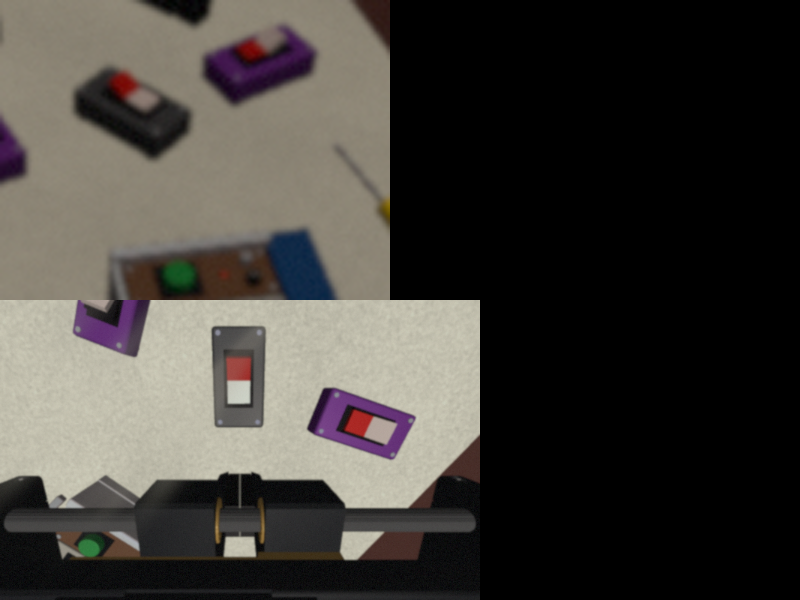

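The rocker is on: the white half is now level and bright at wrist crop (238,392), and the box did not move. Next I'll turn back to the frame's yaw and travel towards the blue key.

Call:
{"name": "send_rows", "arguments": {"deltas": [[[0,0,0],[0,0.15,0]],[[0,0,0],[0,0.15,0]],[[0,0,0],[0,0.15,0]],[[0,0,0],[0,0.15,0]],[[0.02,-0.01,0],[0,0.085,0]],[[0.04,-0.02,-0.01],[0,0,0]],[[0.04,-0.02,-0.01],[0,0,0]],[[0.04,0,-0.01],[0,0,0]]]}}

```text
time_s: 5.2
position: [0.5954, -0.0089, 0.2526]
ee_rot: [[-0.084, 0.004, 0.996], [-0.996, 0.001, -0.084], [-0.001, -1.0, 0.004]]
ft_force: [-0.3, -1.2, 0.3]
grip_width: 0.007
```

Call:
{"name": "send_rows", "arguments": {"deltas": [[[0.04,0,-0.01],[0,0,0]],[[0.04,0,-0.01],[0,0,0]],[[0.04,0,-0.01],[0,0,0]],[[0.04,0,0],[0,0,0]],[[0.04,0,0],[0,0,0]],[[0.04,0,0],[0,0,0]],[[0.02,0,0],[0,0,0]],[[0,0,0],[0,0,0]]]}}

```text
time_s: 6.0
position: [0.5416, -0.2682, 0.2498]
ee_rot: [[-0.09, -0.001, 0.996], [-0.996, -0.001, -0.09], [0.001, -1.0, -0.001]]
ft_force: [0.1, -0.3, -0.3]
grip_width: 0.003
```

Run:
```python
from h import *
s=env.get_state(); print(s['time_s'],s['position'].round(4),s['ee_rot'].round(3),s['ft_force'].round(2))
c=env.calibration('wrist'); w=env.read_camera('wrist')[:,:,::-1].copy(); cv2.imwrite('pics/wrist4.png',w)
for k in HS:
    for ce,st in blobs(w,k,60): print(k,ce,st,ray(c,*ce,.082).round(4))
```

```text
6.0 [ 0.5416 -0.2682  0.2498] [[-0.09  -0.001  0.996]
 [-0.996 -0.001 -0.09 ]
 [ 0.001 -1.    -0.001]] [ 0.12 -0.28 -0.27]
blue [429.7 102.1] [400, 0, 64, 220, 9285] [ 0.6509 -0.1974  0.082 ]
blue [315. 182.] [302, 169, 27, 27, 721] [ 0.5378 -0.2633  0.082 ]
blue [307.5 317.9] [300, 315, 16, 6, 84] [ 0.5145 -0.4194  0.082 ]
green [315.1   4.4] [301, 0, 29, 12, 253] [ 0.5525 -0.1083  0.082 ]
yellow [315.4 124.9] [302, 111, 28, 29, 794] [ 0.5433 -0.2083  0.082 ]
red [314.4  60. ] [301, 45, 28, 31, 823] [ 0.5477 -0.1519  0.082 ]
```

View pics/wrist4.png

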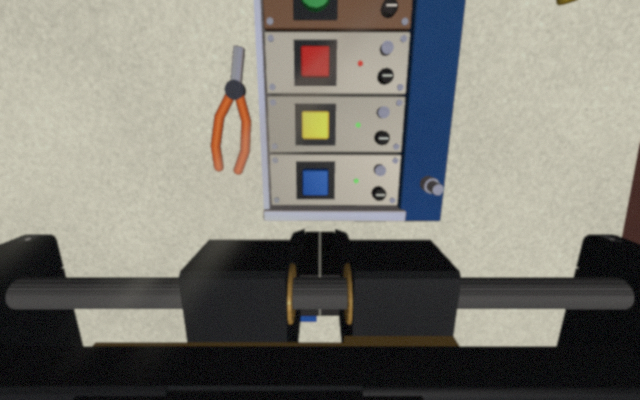

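The wrist view shows blue at (315,182), yellow (315,125), red (314,60) and green at the top edge. All three cameras give blue as (0.538,-0.2635). Descending above it.

Call:
{"name": "send_rows", "arguments": {"deltas": [[[-0.0045,0,-0.004],[0,0,0]],[[0,0.02,0],[0,0,0]],[[0,0.025,0],[0,0,0]],[[0,0.025,0],[0,0,0]],[[0,0.025,0],[0,0,0]],[[0,0.02,0],[0,0,0]],[[0,0.015,0],[0,0,0]],[[0,0,0],[0,0,0]]]}}

```text
time_s: 6.85
position: [0.5386, -0.2578, 0.1184]
ee_rot: [[-0.083, -0.003, 0.997], [-0.997, 0.002, -0.083], [-0.002, -1.0, -0.003]]
ft_force: [-0.1, -0.2, -0.1]
grip_width: 0.002
```

Run:
```python
from h import *
s=env.get_state(); print(s['time_s'],s['position'].round(4),s['ft_force'].round(2))
im=env.read_camera('side')[:,:,::-1].copy()
cv2.imwrite('pics/side5.png',cv2.resize(im[200:300,310:440],None,fx=5,fy=5,interpolation=cv2.INTER_CUBIC))
```

```text
6.85 [ 0.5386 -0.2578  0.1184] [-0.05 -0.22 -0.13]
```

View pics/side5.png

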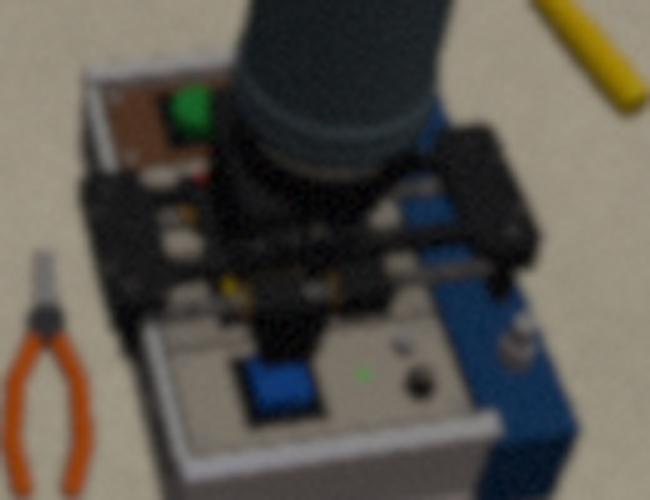

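The tips hover over the blue key (crop (280,385)) but sit 5.7 mm too far to +y. I'll shift, then press in slow steps.

Call:
{"name": "send_rows", "arguments": {"deltas": [[[0.003,0,0],[0,0,0]],[[0.0027,0,0],[0,0,0]],[[0,0,0],[0,0,0]],[[0,0.003,0],[0,0,0]],[[0,0.003,0],[0,0,0]],[[0,0.002,0],[0,0,0]],[[0,0.001,0],[0,0,0]],[[0,0,0],[0,0,0]]]}}

```text
time_s: 7.7
position: [0.5388, -0.2659, 0.1109]
ee_rot: [[-0.085, -0.0, 0.996], [-0.996, 0.0, -0.085], [-0.0, -1.0, -0.0]]
ft_force: [0.0, -0.2, -0.2]
grip_width: 0.005
```

Call:
{"name": "send_rows", "arguments": {"deltas": [[[-0.002,0,0],[0,0,0]],[[0,0.002,0],[0,0,0]],[[0,0.002,0],[0,0,0]],[[0,0.002,0],[0,0,0]],[[0,0.002,0],[0,0,0]],[[0,0.001,0],[0,0,0]],[[0,0.001,0],[0,0,0]],[[0,0,0],[0,0,0]]]}}

```text
time_s: 8.5
position: [0.5393, -0.2639, 0.1011]
ee_rot: [[-0.085, 0.0, 0.996], [-0.996, 0.0, -0.085], [-0.0, -1.0, 0.0]]
ft_force: [-0.2, 0.3, 1.6]
grip_width: 0.004
```

Call:
{"name": "send_rows", "arguments": {"deltas": [[[0,0.0005,0],[0,0,0]],[[0,0.0005,0],[0,0,0]],[[0,0.0005,0],[0,0,0]],[[0,0.0005,0],[0,0,0]],[[0,0.0005,0],[0,0,0]],[[0,0,0],[0,0,0]],[[0,0,0],[0,0,0]],[[0,0,0],[0,0,0]]]}}

```text
time_s: 9.3
position: [0.5393, -0.264, 0.1002]
ee_rot: [[-0.085, 0.0, 0.996], [-0.996, 0.0, -0.085], [-0.0, -1.0, 0.0]]
ft_force: [-4.0, 3.8, 17.3]
grip_width: 0.004
```

Hard stop at 75.2 mm with 17 N. Lifting to check.

Call:
{"name": "send_rows", "arguments": {"deltas": [[[0,-0.002,0],[0,0,0]],[[0,-0.005,0],[0,0,0]],[[0,-0.015,0],[0,0,0]],[[0,-0.03,0],[0,0,0]],[[0,-0.04,0],[0,0,0]],[[0,-0.04,0],[0,0,0]],[[0,-0.02,0],[0,0,0]],[[0,0,0],[0,0,0]]]}}

```text
time_s: 10.1
position: [0.5408, -0.2652, 0.255]
ee_rot: [[-0.085, 0.006, 0.996], [-0.996, -0.003, -0.085], [0.002, -1.0, 0.007]]
ft_force: [0.2, -0.8, 0.1]
grip_width: 0.004
```

Run:
```python
from h import *
s=env.get_state(); print(s['time_s'],s['position'].round(4),s['ft_force'].round(2))
c=env.calibration('wrist'); w=env.read_camera('wrist')[:,:,::-1].copy(); cv2.imwrite('pics/wrist6.png',w)
for k in HS:
    for ce,st in blobs(w,k,60): print(k,ce,st,ray(c,*ce,.082).round(4))
im=env.read_camera('side')[:,:,::-1].copy()
cv2.imwrite('pics/side6.png',cv2.resize(im[200:310,310:440],None,fx=5,fy=5,interpolation=cv2.INTER_CUBIC))
```

```text
10.1 [ 0.5408 -0.2652  0.255 ] [ 0.22 -0.8   0.1 ]
blue [427.5 102.7] [398, 0, 64, 221, 9110] [ 0.6512 -0.1944  0.082 ]
blue [314.6 182.2] [302, 170, 26, 26, 650] [ 0.5377 -0.2618  0.082 ]
blue [306.8 317.3] [300, 315, 15, 5, 62] [ 0.5145 -0.4198  0.082 ]
green [315.4   6.8] [300, 0, 32, 17, 419] [ 0.5524 -0.1057  0.082 ]
yellow [562.    3.5] [551, 0, 27, 10, 199] [ 0.768  -0.1212  0.082 ]
yellow [315.1 127.4] [302, 114, 28, 28, 750] [ 0.543 -0.208  0.082]
red [314.6  64. ] [301, 50, 28, 30, 764] [ 0.5476 -0.1516  0.082 ]
```

View pics/side6.png

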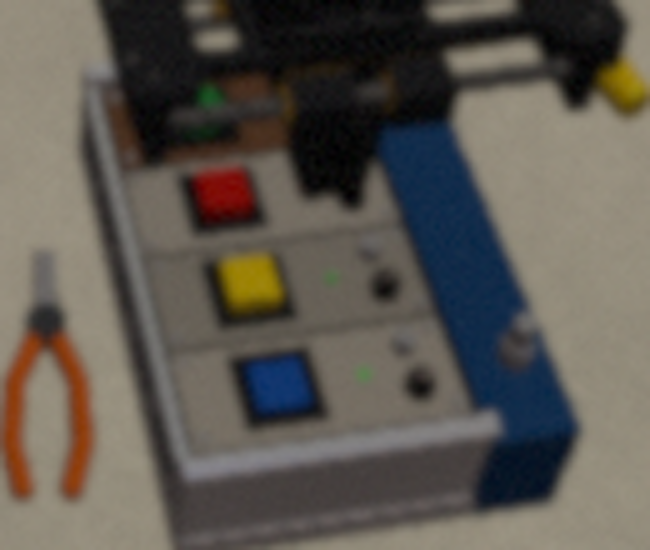

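View pics/wrist6.png

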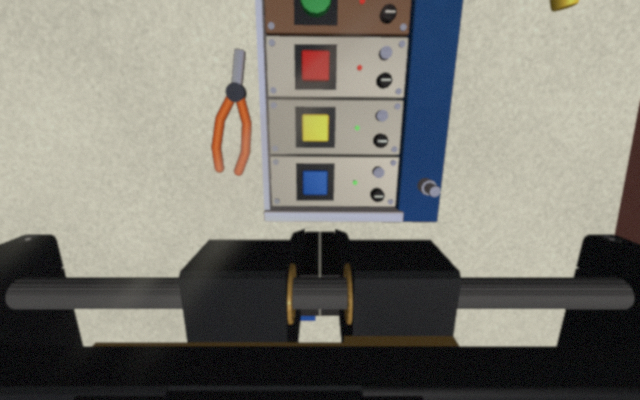

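Blue is now nearly flush in the crop at (280,385), lower than yellow and red, which are untouched. Moving along the row to green.

Call:
{"name": "send_rows", "arguments": {"deltas": [[[-0.02,0,0],[0,0,0]],[[-0.03,0,0],[0,0,0]],[[-0.03,0,-0.001],[0,0,0]],[[-0.03,0,-0.001],[0,0,0]],[[-0.03,0,0],[0,0,0]],[[-0.02,0,0],[0,0,0]],[[-0.009,0,0],[0,0,0]],[[0,0,0],[0,0,0]]]}}

```text
time_s: 11.0
position: [0.551, -0.0943, 0.2496]
ee_rot: [[-0.083, -0.002, 0.997], [-0.997, 0.0, -0.083], [-0.0, -1.0, -0.002]]
ft_force: [0.2, -0.7, 1.0]
grip_width: 0.006
```

Run:
```python
from h import *
s=env.get_state(); print(s['time_s'],s['position'].round(4),s['ee_rot'].round(3),s['ft_force'].round(2))
c=env.calibration('wrist'); w=env.read_camera('wrist')[:,:,::-1].copy(); cv2.imwrite('pics/wrist7.png',w)
for k in ['green']:
    for ce,st in blobs(w,k,60): print(k,ce,st,ray(c,*ce,.082).round(4))
print(env.get_state()['position'])
```

```text
11.0 [ 0.551  -0.0943  0.2496] [[-0.083 -0.002  0.997]
 [-0.997  0.    -0.083]
 [-0.    -1.    -0.002]] [ 0.19 -0.68  1.04]
green [321.7 187.9] [308, 174, 28, 29, 626] [ 0.5531 -0.0957  0.082 ]
[ 0.55098751 -0.09590807  0.24988246]
```

View pics/wrist7.png

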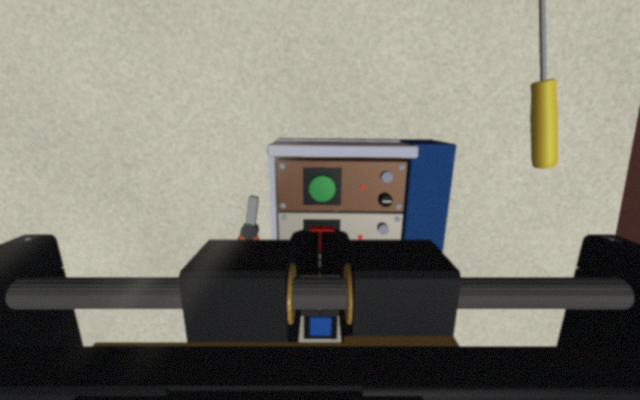

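Green sits at (322,188), giving (0.553,-0.096), and the TCP is within 2 mm of it. Descending to a tip height of about 90 mm.

Call:
{"name": "send_rows", "arguments": {"deltas": [[[0,0.01,0.002],[0,0,0]],[[0,0.025,0],[0,0,0]],[[0,0.03,0],[0,0,0]],[[0,0.03,0],[0,0,0]],[[0,0.025,0],[0,0,0]],[[0,0.013,0],[0,0,0]],[[0,0,0],[0,0,0]],[[0,0,0],[0,0,0]]]}}

```text
time_s: 11.85
position: [0.5539, -0.0963, 0.1182]
ee_rot: [[-0.086, 0.001, 0.996], [-0.996, -0.0, -0.086], [0.0, -1.0, 0.001]]
ft_force: [-0.5, 0.5, 0.7]
grip_width: 0.003
```

Call:
{"name": "send_rows", "arguments": {"deltas": [[[0,0.004,-0.0005],[0,0,0]],[[0,0.003,0],[0,0,0]],[[0,0.002,0],[0,0,0]],[[0,0.002,0],[0,0,0]],[[0,0.002,0],[0,0,0]],[[0,0.001,0],[0,0,0]],[[0,0.001,0],[0,0,0]],[[0,0,0],[0,0,0]]]}}

```text
time_s: 12.65
position: [0.5532, -0.0956, 0.1028]
ee_rot: [[-0.085, 0.0, 0.996], [-0.996, -0.0, -0.085], [0.0, -1.0, 0.0]]
ft_force: [-0.5, 0.7, 4.0]
grip_width: 0.009
```

Call:
{"name": "send_rows", "arguments": {"deltas": [[[0,0.001,0],[0,0,0]],[[0,0.0005,0],[0,0,0]],[[0,0.0005,0],[0,0,0]],[[0,0.0005,0],[0,0,0]],[[0,0.0005,0],[0,0,0]],[[0,0,0],[0,0,0]],[[0,0,0],[0,0,0]],[[0,0,0],[0,0,0]]]}}

```text
time_s: 13.45
position: [0.5532, -0.0956, 0.1012]
ee_rot: [[-0.085, 0.0, 0.996], [-0.996, 0.0, -0.085], [-0.0, -1.0, 0.0]]
ft_force: [-5.5, 1.0, 19.5]
grip_width: 0.004
```

Hard stop at 76.2 mm with 19.5 N, so green is fully down. Releasing and lifting clear.

Call:
{"name": "send_rows", "arguments": {"deltas": [[[0,-0.002,0],[0,0,0]],[[0,-0.004,0],[0,0,0]],[[0,-0.008,0],[0,0,0]],[[0,-0.02,0],[0,0,0]],[[0,-0.04,0],[0,0,0]],[[0,-0.04,0],[0,0,0]],[[0,-0.03,0],[0,0,0]],[[0,-0.02,0],[0,0,0]]]}}

```text
time_s: 14.25
position: [0.5534, -0.0958, 0.2663]
ee_rot: [[-0.085, 0.002, 0.996], [-0.996, -0.0, -0.085], [0.0, -1.0, 0.002]]
ft_force: [0.8, -0.4, -0.2]
grip_width: 0.001
```

Call:
{"name": "send_rows", "arguments": {"deltas": [[[-0.02,-0.02,0],[0,0,0]],[[-0.04,-0.01,0],[0,0,0]],[[-0.04,0,0],[0,0,0]],[[-0.02,0,0],[0,0,0]],[[0,0,0],[0,0,0]],[[0,0,0],[0,0,0]],[[0,0,0],[0,0,0]],[[0,0,0],[0,0,0]]]}}

```text
time_s: 15.05
position: [0.5631, 0.0222, 0.2936]
ee_rot: [[-0.087, -0.0, 0.996], [-0.996, -0.001, -0.087], [0.001, -1.0, -0.0]]
ft_force: [0.1, -0.2, 0.7]
grip_width: 0.005
```

Run:
```python
from h import *
s=env.get_state(); print(s['time_s'],s['position'].round(4),s['ft_force'].round(2))
im=env.read_camera('side')[:,:,::-1].copy(); cv2.imwrite('pics/side8f.png',im)
sc=env.read_camera('scene')[:,:,::-1].copy()
o=np.zeros((600,800,3),np.uint8)
o[:550,:520]=cv2.resize(im[200:310,310:414],(520,550),interpolation=cv2.INTER_CUBIC)
o[:280,520:800]=cv2.resize(im[140:190,310:360],(280,280),interpolation=cv2.INTER_CUBIC)
o[300:580,520:800]=cv2.resize(sc[165:295,230:360],(280,280),interpolation=cv2.INTER_CUBIC)
cv2.imwrite('pics/s8.png',o)
```

```text
15.05 [0.5631 0.0222 0.2936] [ 0.11 -0.21  0.74]
```

View pics/s8.png

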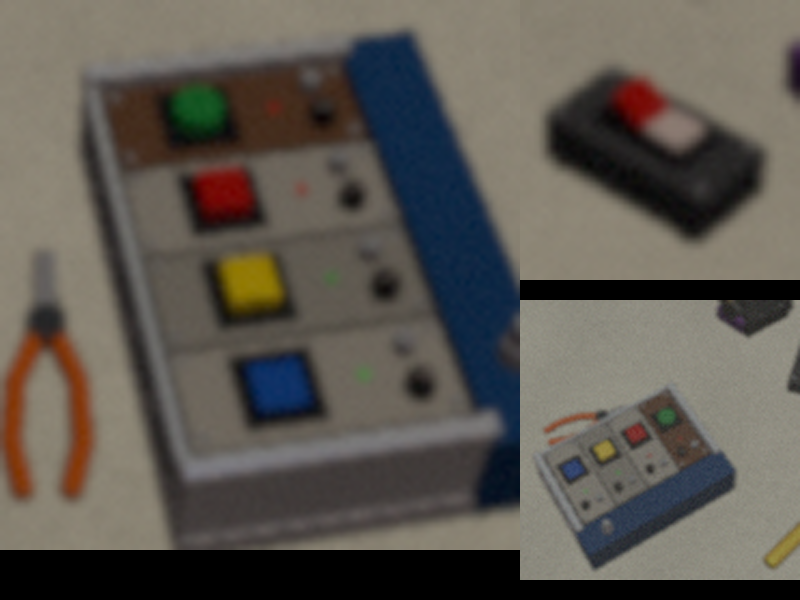

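View pics/side8f.png

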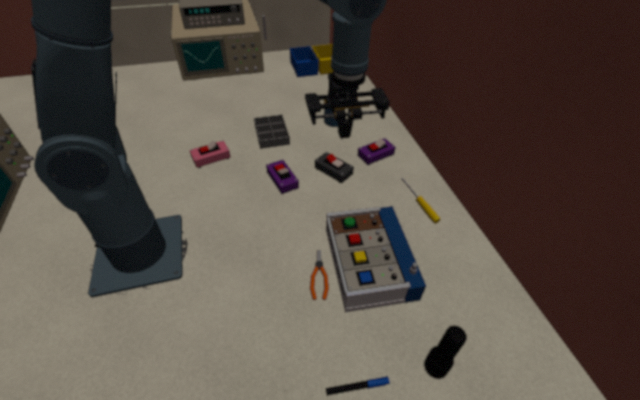

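The checks look right. Green is back up (crop (197,110)), blue is in (280,385), red and yellow still stand proud, the rocker is on, and nothing else has moved. Handing in.

```bash
python3 -c "
from bench import env
env.close_job(); print(env.get_state()['time_s'])"
```

```text
the job is handed in; nothing more can be done
the job is handed in; nothing more can be done
```

I did all three presses in the order asked, with closed fingertips, and handed the job in at about 15 s of the 50 s limit.

| Press | Tip height at the hard stop | Force at the stop |
|---|---|---|
| White end of the rocker on the dark-grey box | 50.2 mm | 20 N |
| Blue key | 75.2 mm | 17 N |
| Green button | 76.2 mm | 19.5 N |

- **Final state:** the last pictures, taken with the arm clear, show the rocker on, blue in, green back up, and red and yellow still out.
- **Loose things:** in the last pictures the switch box and the other loose things look where they were. The mug is mostly hidden behind the gripper there, so I could not check it by eye, but the arm never worked near it.
- **Disagreements:** my first rough box position from the side camera was about 8 mm off the wrist camera's. I used the wrist value, which the red and white blobs backed up. No final check failed, but no camera shows directly whether a pulse came out. The small red light on the green button's module looked the same before and after.

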